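Hold the bulldog clip open over the backing board

TASK

Take the wider of the two bulldog clips off its parking rail, squeeze its thumb plates so that it gapes as wide as it goes, and lower it, parallel to the board, over the middle of the top edge of the grey board that stands in the wooden block, one lip on each side, with the lips about a finger's breadth below the edge and neither lip touching the board, so that I can slip a proof sheet in. Finish while still holding it wide open there; do not shift the block, and leave the narrow clip on the rail and the other things on the bench where they are.

Things in the scene. Friction and masses are not known exactly. Their poses are not given: they have to be found in the camera images.
- wide_clip: wide bulldog clip, bare steel, 60 mm wide, 89 mm tall, 70 g; starts biting the rail's strip, handles up. Origin on its hinge pin, mid-width. Parked: y along pin and strip, x across the strip, z up. Lips reach 40 mm below the pin, 10 mm high, flat inside. This body is the front (-x) half; pinched, both halves turn equally, so its z leans by half the joint angle
- wide_clip_jaw (a joint): hinge of the wide clip's back half against its front half, rad: 0 with the lips parallel and 3 mm apart (as when parked), 0.5 wide open (lower lip edges about 23 mm apart, stop); a spring closes it
- wide_clip_bead_front (a point): middle of the rolled bead that ends the front thumb plate: bead 7 mm thick, 36 mm long along y; 45 mm above the pin and 24 mm to its -x side when parked (55 mm over both beads). Pinch the two beads together across x, 9 N at first to 13 N at the stop, to open the clip; then 31 mm over both, and 4 mm higher above the pin. Plates slope inward below the beads
- wide_clip_bead_back (a point): the same on the back thumb plate, on the clip's +x side
- wide_clip_lip_front (a point): middle of the inner lower edge of the wide clip's front lip (the one on its -x side)
- wide_clip_lip_back (a point): middle of the inner lower edge of the wide clip's back lip (the one on its +x side)
- narrow_clip: the narrow bulldog clip, of the same outline but only 36 mm wide (beads 22 mm long), parked on the same rail; stays there. Origin on its hinge pin, axes as the wide clip
- rail: parking rail, fixed: a light wooden foot 60 x 240 x 22 mm with an upright dark steel strip 3 mm thick and 236 mm long in its middle, along y. Origin under the foot's centre; the strip's top edge is at 72 mm, the parked clips' pins are at 84 mm and their lips 44 mm up; the coil on a pin is 11 mm thick, so a clip can sink 6 mm
- stand: light wooden block 60 x 170 x 32 mm, loose, 0.7 kg, in whose slot a grey board 3 mm thick and 148 mm wide stands upright, held fast. Origin under the block's centre, y along the board, x across its thickness, z up
- card_edge (a point): middle of the board's top edge, 116 mm above the bench, axes as the block's
- card_pack: banded pack of white cards, 56 x 86 x 33 mm, bystander; origin under its centre
- glue_stick: upright glue stick, 24 mm across, 86 mm tall, bystander; origin under its centre
- bone_folder: flat bone folder, 24 x 162 x 8 mm, bystander; origin under its centre
Things that resemble listed ones, but are neither listed nor needed, are in the scene too. Leave any blue look-alike of the stand alone.

How it is judged:
By the outcome, as a careful person would: the job done as asked, in the order asked, and still so for the second after the job is handed in, while the arm keeps its last pose, push and grip.
It also fails if it takes over 35 s, if anything falls off the work surface, if the arm or the gripper's body presses on something with over 40 N, if the wrist force passes 120 N, or if a joint passes its speed limit or range.

ROBOT

A 6-joint arm with a two-finger parallel gripper is mounted at the origin on a cart in front of the work surface, level with it; the furniture and walls round the work are solid. World frame = base frame: x ahead of the robot, y to its left, z up, the work surface at z = 0. Lengths are in m, angles in rad, forces in N, time in s.
With the tool pointing down it reaches from about 0.375 to 0.925 m from the base axis. Payload 5.7 kg.
Tool frame: the origin (TCP) lies midway between the tips of the shut fingers; the grasp point (between the pads) lies 19 mm behind it; z points along the fingers, x is the direction in which the jaws open and shut, and the axes are right-handed (so a half turn about z gives the same grasp; the last joint's range is limited). The gripper opens to 88 mm and grips with 3 to 60 N. Pads are 20 mm wide; open, the fingers measure 115 mm over their backs; the gripper's body (75 mm by 178 mm) begins 61 mm behind the grasp point.
Start: joints at [-1.381, 0.359, 1.51, -0, 1.272, -0.115], TCP at [0.18, -0.572, 0.19] pointing down, gripper open.
Joint ranges: [-2.97, 2.97], [-1.01, 2.36], [0.21, 2.38], [-0.96, 4.11], [0.2, 2.71], [-2.98, 2.98]. Speed limits (rad/s): [2.39, 2.39, 3.14, 3.14, 3.14, 3.14].

INTERFACE

Orientations are given as a unit quaternion [x, y, z, w].
In Python, from bench import move_ptp, servo_line, goto_joints, move_gripper, sleep, inverse_kinematics, capture, PlanningError, close_job, spot_in, silhouettes, current_clock, current_joint_pos, current_qvel, current_joint_torque, current_position, current_orientation, current_force, current_torque, current_finger_gap gives the robot as it stands. Calls block until the motion is done:
- move_ptp(position, orientation): joint-space move of the TCP to a pose.
- servo_line(position, orientation=None, rate=0.15, contact_N=None): straight line of the TCP; orientation=None keeps the orientation; rate is the mean speed in m/s. With contact_N (N) it stops when the force on the tool has changed by that much, and returns True; else False.
- goto_joints(angles): joint-space move.
- move_gripper(opening): finger opening in m; the grip force is fixed at half the most; returns when the fingers have stopped.
- sleep(seconds).
- inverse_kinematics(position, orientation): joint angles nearest the present ones, or None.
- capture(name): name is "scene" or "top"; returns a dict with "image" (480x640x3 uint8, blue, green, red), "range_z" (480x640 float32, m along the optical axis (not along the pixel's ray), 0 where there is no reading), "intrinsics" (3x3 intrinsics, pixels), "k1" (the pictures are not rectified: a ray, as slopes to the right and down, at radius r is drawn at 1 + k1 r^2 times it, then the intrinsics apply), "R" (3x3) and "t" (3): a world point X has camera coordinates R X + t. Camera axes: x right, y down, z forward; pixel columns grow to the right and rows downward; lengths in m; the calibration is good to about 2 mm. A picture is of the moment at which its call begins.
A pose or a line that the arm cannot do raises PlanningError and nothing moves.
- close_job(): hands the job in, once; it reports no verdict.
Trained networks look in the newest picture that a camera, given by its name, has taken for a name from the list of things; names that differ only in an ending like _2 or _b are one class to them, and where a whole thing is asked for, a point or a joint stands for the part that bears it (a point fixed in the world has none). Each returns a list of dicts, best first, with "conf" (0 to 1); they miss things now and then, are a little off and sometimes report something else, mostly with a low value. They report only what shows in the picture. A call takes as long as a camera call. They do not tell look-alikes from the thing itself.
- spot_in(camera, query): "xy" ([column, row] in pixels, amid what is visible of it).
- silhouettes(camera, query): "region" (480x640 bool, what is visible of it) and "xy" ([column, row] in pixels, amid what is visible of it).
Readings, each from a call of its own:
- current_clock(): time.
- current_joint_pos(): joint angles.
- current_qvel(): joint speeds.
- current_joint_torque(): joint torques, N m.
- current_position(): TCP position.
- current_orientation(): TCP orientation.
- current_force(): force on the tool from outside, world axes, zero at the start.
- current_torque(): the same for the moment, N m.
- current_finger_gap(): finger opening in m.
Only numpy, scipy, OpenCV 4.12 (cv2) and the standard library are available. Lean on these libraries where they do the work, as an engineer would, in place of code of your own. Each camera call takes 0.05 s, during which the arm holds its last target.

## Working session

There is one attempt and no reset: what is moved stays moved. The work goes in short steps, each a Python script; the robot and the scene stay as the last script left them, time stands still between calls to the robot, and variables do not carry over. Pictures are saved under pics/ and viewed, and the job is handed in when it is done.

```bash
mkdir -p pics; ls
cat > h.py <<'E'
import numpy as np, cv2, pickle
from bench import *
def grab(n):
    c=capture(n); pickle.dump(c,open(f'pics/{n}.pkl','wb')); return c
def pix(c,X):
    p=c['R']@np.array(X,float)+c['t']; s=p[:2]/p[2]; s=s*(1+c['k1']*(s@s)); K=c['intrinsics']
    return K[:2,:2]@s+K[:2,2]
def ray(c,uv):
    K=c['intrinsics']; d=np.linalg.solve(K[:2,:2],np.array(uv,float)-K[:2,2]); s=d.copy()
    for _ in range(30): s=d/(1+c['k1']*(s@s))
    return s
def at_z(c,uv,z):
    s=ray(c,uv); d=c['R'].T@np.array([s[0],s[1],1]); o=-c['R'].T@c['t']
    return o+d*(z-o[2])/d[2]
def cloud(c):
    v,u=np.mgrid[0:480,0:640]; K=c['intrinsics']
    d=np.stack([(u-K[0,2])/K[0,0],(v-K[1,2])/K[1,1]],-1).astype(float); s=d.copy()
    for _ in range(30): s=d/(1+c['k1']*(s**2).sum(-1,keepdims=True))
    z=c['range_z'].astype(float); P=np.concatenate([s*z[...,None],z[...,None]],-1)
    W=(P-c['t'])@c['R']; W[z==0]=np.nan; return W
E
python3 - <<'E'
from h import *
for n in ('scene','top'):
    c=grab(n); cv2.imwrite(f'pics/{n}0.png',c['image']); print(n,c['intrinsics'][0,0],c['k1'],-c['R'].T@c['t'])
    for q in ('wide_clip','narrow_clip','rail','stand','card_edge','card_pack','glue_stick','bone_folder','wide_clip_bead_front','wide_clip_bead_back'):
        W=cloud(c)
        for r in spot_in(n,q)[:3]:
            x=np.array(r['xy']);print(q,x.round(),round(r['conf'],2),W[int(x[1]),int(x[0])].round(3))
print(current_clock(),current_orientation(),current_finger_gap())
E
```

```text
pics
scene 438.2454122031431 -0.007502935615565936 [0.14268666 0.69274617 0.83388635]
wide_clip [279. 330.] 0.91 [0.504 0.121 0.08 ]
narrow_clip [248. 359.] 0.89 [0.526 0.219 0.082]
narrow_clip [275. 319.] 0.35 [0.514 0.121 0.112]
rail [267. 374.] 0.86 [0.498 0.197 0.018]
rail [276. 319.] 0.24 [0.511 0.116 0.108]
stand [324. 266.] 0.8 [ 0.52  -0.176  0.031]
stand [394. 218.] 0.8 [ 0.4   -0.453  0.052]
stand [353. 187.] 0.56 [ 0.602 -0.629  0.031]
card_edge [325. 268.] 0.93 [ 0.513 -0.166  0.033]
card_edge [392. 220.] 0.73 [ 0.403 -0.444  0.049]
card_edge [352. 191.] 0.73 [ 0.594 -0.597  0.029]
card_pack [227. 296.] 0.56 [0.709 0.035 0.032]
glue_stick [256. 295.] 0.83 [0.629 0.019 0.055]
bone_folder [362. 329.] 0.6 [ 0.353 -0.015  0.008]
wide_clip_bead_front [275. 325.] 0.75 [0.509 0.126 0.1  ]
wide_clip_bead_back [273. 322.] 0.61 [0.514 0.13  0.111]
top 602.8651148433742 -0.1078519755257346 [ 0.36879305 -0.16987974  1.68557144]
wide_clip [203. 266.] 0.82 [0.486 0.135 0.075]
narrow_clip [168. 256.] 0.77 [0.511 0.229 0.087]
narrow_clip [263. 318.] 0.32 [ 0.35  -0.024  0.013]
rail [190. 263.] 0.83 [0.498 0.185 0.022]
stand [319. 257.] 0.66 [ 0.519 -0.175  0.079]
stand [472. 240.] 0.66 [ 0.572 -0.585  0.085]
stand [419. 306.] 0.57 [ 0.39  -0.45   0.046]
card_edge [321. 259.] 0.92 [ 0.518 -0.181  0.027]
card_edge [417. 303.] 0.83 [ 0.401 -0.445  0.04 ]
card_edge [474. 236.] 0.65 [ 0.587 -0.606  0.036]
card_pack [253. 187.] 0.94 [0.716 0.012 0.033]
bone_folder [265. 317.] 0.73 [ 0.356 -0.028  0.003]
wide_clip_bead_front [204. 264.] 0.8 [0.493 0.132 0.097]
wide_clip_bead_back [206. 255.] 0.47 [0.512 0.123 0.119]
1.1 [ 8.06262977e-01 -5.91557276e-01 -2.07570073e-05 -2.12765914e-05] 0.08776295346155642
```

View pics/scene0.png

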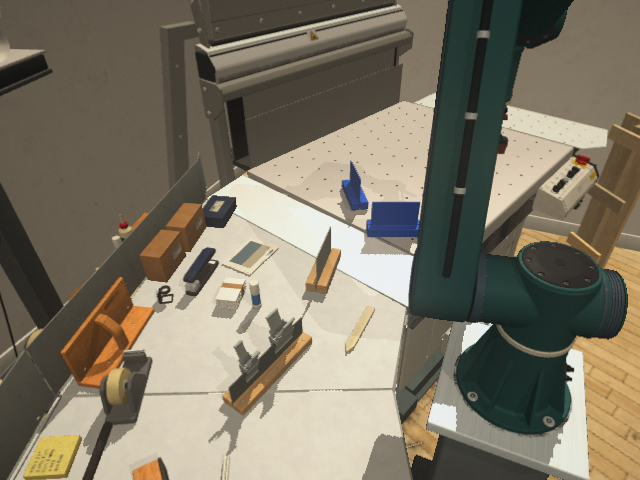

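View pics/top0.png

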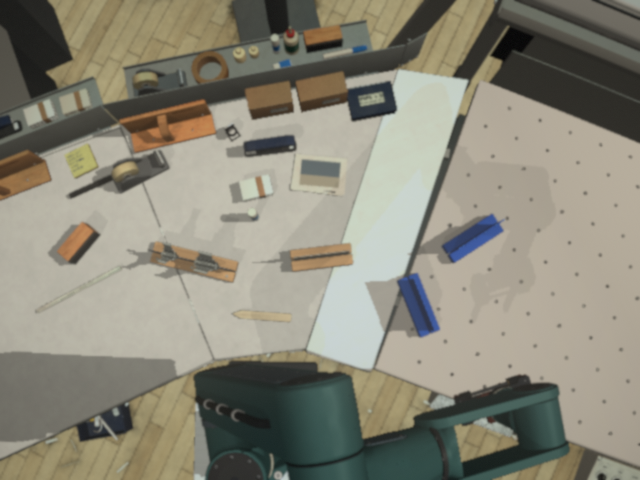

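Run:
```python
import cv2,pickle
a=pickle.load(open('pics/scene.pkl','rb'))['image']; b=pickle.load(open('pics/top.pkl','rb'))['image']
A=cv2.resize(a[170:410,200:450],(400,384)); 
B=cv2.resize(b[210:345,130:530],(800,270))
C=cv2.resize(b[225:305,140:250],(396,288))
import numpy as np
o=np.zeros((600,800,3),np.uint8); o[:270]=B; o[270:600,:400]=A[:330]; o[280:568,402:798]=C
cv2.imwrite('pics/crop1.png',o)
```

```text
(no output)
```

View pics/crop1.png

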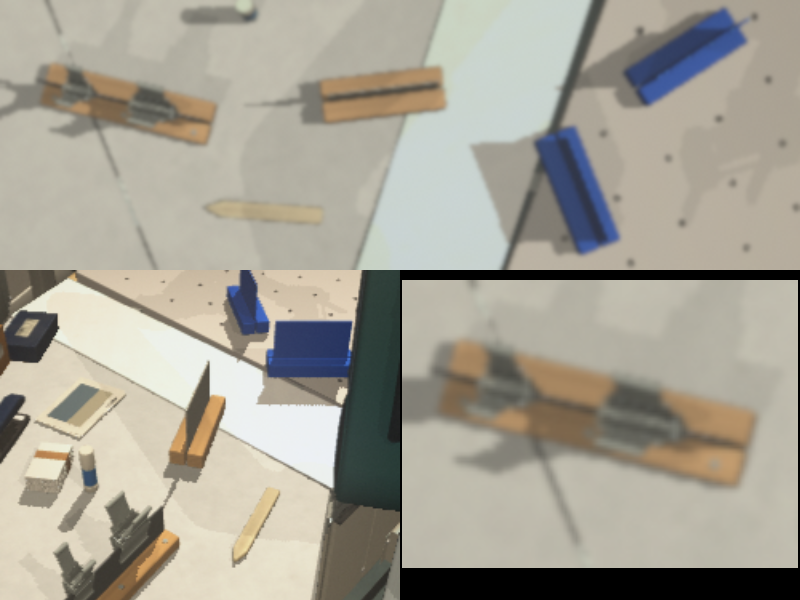

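The two bulldog clips stand on the rail: the narrow one at top (168,256) / scene (248,359), and the wide one at top (203,266) / scene (277,325). The wide one is visibly broader along the strip. There are three stands: a wooden block with a grey board at top (319,257), and blue look-alikes at (472,240) and (419,306). The wooden one is the target. Next I measure.

```bash
cat > meas.py <<'E'
from h import *
def rect_fit(c,mask,z):
    v,u=np.nonzero(mask); P=np.array([at_z(c,(a,b),z)[:2] for a,b in zip(u,v)])
    (cx,cy),(w,h),a=cv2.minAreaRect((P*1000).astype(np.float32)); 
    return cx,cy,w,h,a
E
python3 - <<'E'
from meas import *
for n in ('scene','top'):
    c=grab(n); W=cloud(c); hsv=cv2.cvtColor(c['image'],cv2.COLOR_BGR2HSV)
    for q in ('rail','stand'):
        ss=silhouettes(n,q)
        for s in ss[:1] if q=='rail' else ss[:3]:
            m=s['region']; 
            wood=m&(hsv[...,0]<22)&(hsv[...,1]>100)
            z=.022 if q=='rail' else .032
            print(n,q,s['xy'],m.sum(),wood.sum(), np.round(rect_fit(c,wood,z),1) if wood.sum()>30 else '', 'z',np.nanmedian(W[wood][:,2]) if wood.sum() else '')
    for q in ('wide_clip','narrow_clip'):
        for s in silhouettes(n,q)[:1]:
            m=s['region']; P=W[m]; P=P[P[:,2]>.05]
            np.save(f'pics/{n}_{q}.npy',P); np.save(f'pics/{n}_{q}_m.npy',m)
            print(n,q,s['conf'],s['xy'],m.sum(),P.mean(0).round(3),P.min(0).round(3),P.max(0).round(3))
    # board / strip points from cloud
    for nm,lo,hi in (('board',(.43,-.30,.06),(.60,-.05,.13)),('strip',(.42,.05,.03),(.6,.31,.135)),):
        m=np.all((W>lo)&(W<hi),-1); P=W[m]; print(n,nm,len(P))
        np.save(f'pics/{n}_{nm}.npy',P)
        if len(P): 
            q=P[:,:2]; mu=q.mean(0); e,v=np.linalg.eigh(np.cov(q.T)); print(mu.round(4),np.sqrt(e).round(4),np.degrees(np.arctan2(v[1,1],v[0,1])).round(2),P[:,2].max())
E
```

```text
scene rail [264.3, 372.0] 2507 1549 [491.9 182.3 244.6  65.1  71.9] z 0.020205106902875032
scene stand [355.2, 190.7] 673 0  z 
scene stand [398.1, 215.2] 1698 0  z 
scene stand [324.7, 264.7] 1240 667 [ 518.8 -165.    62.5  191.8    9.1] z 0.030057849981603792
scene wide_clip 0.55 [278.5, 329.6] 799 [0.499 0.13  0.096] [0.467 0.089 0.05 ] [0.525 0.16  0.134]
scene narrow_clip 0.73 [246.0, 359.7] 574 [0.521 0.23  0.096] [0.49  0.202 0.05 ] [0.546 0.249 0.133]
scene board 273
[ 0.5216 -0.1732] [0.0007 0.0445] 97.81 0.11766112899175708
scene strip 1978
[0.5081 0.1801] [0.0119 0.0612] 77.55 0.1344853900654551
top rail [192.3, 265.4] 1095 520 [502.1 172.  234.   52.7  77.4] z 0.023519189116226767
top stand [419.3, 304.2] 1438 0  z 
top stand [472.3, 237.9] 1344 0  z 
top stand [320.9, 256.1] 1439 722 [ 520.7 -179.7   52.1  160.9    8.2] z 0.033608179546191434
top wide_clip 0.69 [202.2, 266.0] 360 [0.493 0.127 0.098] [0.464 0.098 0.051] [0.519 0.16  0.141]
top narrow_clip 0.6 [167.6, 258.4] 211 [0.517 0.227 0.097] [0.49  0.208 0.057] [0.54  0.248 0.138]
top board 169
[ 0.5208 -0.1812] [0.001  0.0428] 97.99 0.12905948607983303
top strip 745
[0.5021 0.1659] [0.0135 0.0581] 77.35 0.13489576504669606
```

```bash
cat > fit.py <<'E'
from meas import *
from scipy.optimize import minimize
def box(c,pose,x0,x1,y0,y1,z0,z1,S=4):
    x,y,a=pose; R=np.array([[np.cos(a),-np.sin(a)],[np.sin(a),np.cos(a)]])
    pts=[]
    for X in (x0,x1):
        for Y in (y0,y1):
            p=R@[X,Y]+[x,y]
            for Z in (z0,z1): pts.append(pix(c,[*p,Z]))
    return cv2.convexHull(((np.array(pts)+.5)*S*16-8).astype(np.int32))
def render(c,pose,plus,minus,S=4):
    m=np.zeros((480*S,640*S),np.uint8)
    for b in plus: cv2.fillConvexPoly(m,box(c,pose,*b,S=S),255,shift=4)
    for b in minus: cv2.fillConvexPoly(m,box(c,pose,*b,S=S),0,shift=4)
    return cv2.resize(m,(640,480),interpolation=cv2.INTER_AREA)/255.
def fit(c,mask,p0,plus,minus,valid=None):
    v=np.ones((480,640)) if valid is None else valid
    y,x=np.nonzero(mask); 
    f=lambda q:np.abs((render(c,[p0[0]+q[0]*.01,p0[1]+q[1]*.01,p0[2]+q[2]*.1],plus,minus)-mask)*v).sum()
    r=minimize(f,[0,0,0],method='Nelder-Mead',options=dict(initial_simplex=np.array([[0,0,0],[.5,0,0],[0,.5,0],[0,0,.5]]),xatol=.01,fatol=.5))
    q=r.x; return np.array([p0[0]+q[0]*.01,p0[1]+q[1]*.01,p0[2]+q[2]*.1]),r.fun
E
python3 - <<'E'
from fit import *
for n in ('scene','top'):
    c=pickle.load(open(f'pics/{n}.pkl','rb')); hsv=cv2.cvtColor(c['image'],cv2.COLOR_BGR2HSV)
    wood=(hsv[...,0]<22)&(hsv[...,1]>95)
    W=cloud(c); 
    def near(x0,x1,y0,y1): return np.nan_to_num((W[...,0]>x0)&(W[...,0]<x1)&(W[...,1]>y0)&(W[...,1]<y1)&(W[...,2]<.2))
    # stand
    blk=(-.03,.03,-.085,.085,0,.032); brd=(-.0015,.0015,-.074,.074,.03,.116)
    m=wood&near(.45,.6,-.29,-.06)
    v=np.ones((480,640))
    p,f=fit(c,m.astype(float),[.52,-.178,np.radians(8)],[blk],[brd])
    print(n,'stand wood',p[:2].round(4),np.degrees(p[2]).round(2),f.round(),m.sum())
    s=[s for s in silhouettes(n,'stand') if s['region'][int(pix(c,[.52,-.178,.05])[1])-10:][:20,int(pix(c,[.52,-.178,.05])[0])-10:][:,:20].sum()>50]
    if s:
        p2,f2=fit(c,s[0]['region'].astype(float),p,[blk,brd],[]); print('  sil',p2[:2].round(4),np.degrees(p2[2]).round(2),f2.round(),s[0]['region'].sum())
    s=silhouettes(n,'rail')[0]['region'].astype(float)
    foot=(-.03,.03,-.12,.12,0,.022); strip=(-.0015,.0015,-.118,.118,.02,.072)
    cl=np.zeros((480,640),np.uint8)
    for q in ('wide_clip','narrow_clip'): cl|=np.load(f'pics/{n}_{q}_m.npy').astype(np.uint8)
    cl=cv2.dilate(cl,np.ones((3,3)))
    m=wood&near(.43,.58,.03,.33)
    p,f=fit(c,m.astype(float),[.498,.178,np.radians(-12.6)],[foot],[strip],1-cl)
    print('rail wood',p[:2].round(4),np.degrees(p[2]).round(2),f.round(),m.sum())
    p2,f2=fit(c,s,p,[foot,strip],[],1-cl); print('  sil',p2[:2].round(4),np.degrees(p2[2]).round(2),f2.round(),s.sum())
    a=p[2]; 
    for q in ('wide_clip','narrow_clip'):
        P=np.load(f'pics/{n}_{q}.npy'); L=(P[:,:2]-p[:2])@np.array([[np.cos(a),-np.sin(a)],[np.sin(a),np.cos(a)]])
        L=L[P[:,2]>.085]; print(q,'local pct', np.percentile(L,[1,5,50,95,99],axis=0).round(4).tolist())
E
```

```text
scene stand wood [ 0.5251 -0.1843] 8.61 151.0 697
  sil [ 0.525  -0.1841] 8.6 75.0 1240
rail wood [0.5055 0.1715] -12.29 168.0 1592
  sil [0.5064 0.1713] -11.95 176.0 2507.0
wide_clip local pct [[-0.0279, -0.0696], [-0.0267, -0.0631], [0.0115, -0.0418], [0.0226, -0.022], [0.025, -0.016]]
narrow_clip local pct [[-0.027, 0.0434], [-0.0258, 0.0473], [0.0117, 0.0605], [0.0234, 0.0733], [0.0258, 0.0767]]
top stand wood [ 0.5226 -0.1813] 7.79 333.0 833
  sil [ 0.521 -0.182] 8.24 71.0 1439
rail wood [0.5043 0.1764] -12.89 414.0 713
  sil [0.5029 0.1741] -12.52 152.0 1095.0
wide_clip local pct [[-0.0268, -0.0786], [-0.0243, -0.0707], [0.0009, -0.0506], [0.0232, -0.0284], [0.0254, -0.0222]]
narrow_clip local pct [[-0.0256, 0.0342], [-0.023, 0.0368], [0.0007, 0.0522], [0.0223, 0.0656], [0.0248, 0.0695]]
```

```bash
cat >> h.py <<'E'
def quat(yaw,flip=0):
    # tool x = (cos yaw, sin yaw,0), z down
    from scipy.spatial.transform import Rotation as Ro
    a=yaw+flip*np.pi
    x=np.array([np.cos(a),np.sin(a),0]); z=np.array([0,0,-1.]); y=np.cross(z,x)
    return Ro.from_matrix(np.stack([x,y,z],1)).as_quat()
E
python3 - <<'E'
from h import *
print(current_clock())
for f in (0,1):
    print(f,inverse_kinematics([.495,.128,.2],quat(np.radians(-12.3),f)),inverse_kinematics([.523,-.182,.2],quat(np.radians(8.3),f)))
E
```

```text
1.8
0 [ 1.17872397e-01  2.21443691e-01  1.68520264e+00 -4.44089210e-16
  1.23494632e+00  3.32547895e-01] [-4.59629982e-01  2.83456271e-01  1.59798587e+00 -4.44089210e-16
  1.26015051e+00 -6.04492310e-01]
1 [ 1.17872397e-01  2.21443691e-01  1.68520264e+00 -4.44089210e-16
  1.23494632e+00 -2.80904476e+00] [-4.59629982e-01  2.83456271e-01  1.59798587e+00 -4.44089210e-16
  1.26015051e+00  2.53710034e+00]
```

Run:
```python
from h import *
move_ptp([.495,.128,.21],quat(np.radians(-12.3)))
print(current_clock(),current_position())
for n in ('scene','top'):
    c=grab(n); cv2.imwrite(f'pics/{n}_above.png',c['image'])
    pickle.dump(c,open(f'pics/{n}_above.pkl','wb'))
    W=cloud(c); a=np.radians(-12.3)
    L=(W[...,:2]-[.495,.128])@np.array([[np.cos(a),-np.sin(a)],[np.sin(a),np.cos(a)]])
    m=(np.abs(L)<.08).all(-1)&(W[...,2]>.2)&(W[...,2]<.26); l=L[m]; print(n,len(l))
    for s in (-1,1):
        q=l[s*l[:,0]>0.02]
        if len(q): print(s,len(q),np.percentile(q,[2,10,50,90,98],axis=0).round(4).tolist())
c=pickle.load(open('pics/scene_above.pkl','rb'))
u,v=pix(c,[.495,.128,.15]).astype(int); I=c['image'][max(0,v-110):v+90,u-120:u+120]
cv2.imwrite('pics/crop2.png',cv2.resize(I,None,fx=3,fy=3,interpolation=cv2.INTER_CUBIC)); print(u,v)
```

```text
4.5083 [0.49529823 0.12733094 0.20997196]
scene 142
-1 67 [[-0.0525, -0.0098], [-0.0518, -0.0072], [-0.0505, 0.0045], [-0.0477, 0.012], [-0.0448, 0.0124]]
1 75 [[0.0444, -0.01], [0.0449, -0.0077], [0.0462, 0.0051], [0.0507, 0.0115], [0.0545, 0.0123]]
top 3
1 3 [[0.0445, -0.0111], [0.0449, -0.011], [0.0471, -0.0107], [0.0487, -0.0089], [0.049, -0.0085]]
278 311
```

View pics/crop2.png

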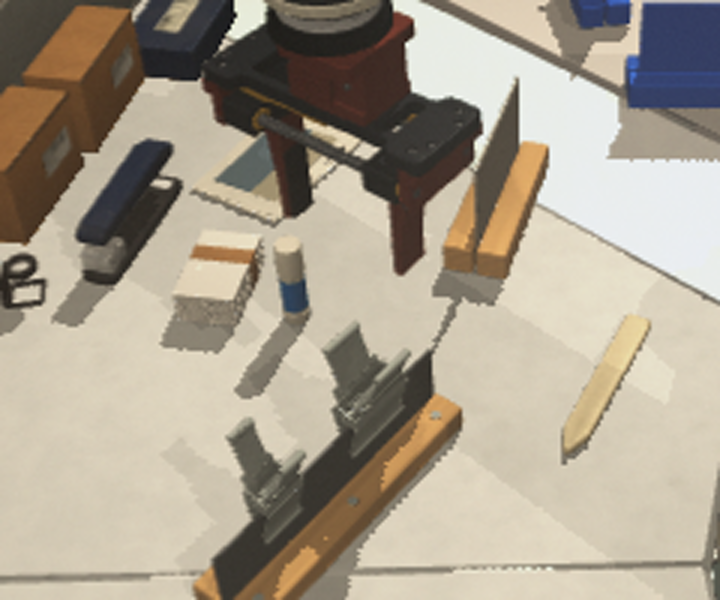

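The gripper hangs above the wide clip (crop 375,380, on the strip's right-hand end). The narrow clip is at crop (260,480). The finger depth points agree with the reported TCP in the scene camera (about 0.6 mm in x, 2 mm in y), so I take the clip's position from that camera.

Run:
```python
from h import *
a=np.radians(-12.3); M=np.array([[np.cos(a),-np.sin(a)],[np.sin(a),np.cos(a)]])
for n in ('scene_above','scene','top'):
    c=pickle.load(open(f'pics/{n}.pkl','rb')) if n!='top' else pickle.load(open('pics/top.pkl','rb'))
    W=cloud(c); L=(W[...,:2]-[.495,.128])@M
    base=(np.abs(L)<.048).all(-1)
    for zl,zh in ((.118,.14),(.09,.118),(.04,.075)):
        m=base&(W[...,2]>zl)&(W[...,2]<zh); 
        for s in (-1,1):
            q=L[m&(s*L[...,0]>0)]
            if len(q)>4: print(n,zl,s,len(q),'x',np.percentile(q[:,0],[2,20,50,80,98]).round(4),'y',np.percentile(q[:,1],[0,5,50,95,100]).round(4))
    # strip line: points z .05-.071 along strip away from clips
    m=(np.abs(L[...,0])<.02)&(L[...,1]>-.06)&(L[...,1]<.16)&(W[...,2]>.03)&(W[...,2]<.074)&((L[...,1]<-.035)|(np.abs(L[...,1]-.055)<.02))
    q=L[m]; print('strip',len(q),np.polyfit(q[:,1],q[:,0],1).round(4) if len(q)>5 else '', np.median(q[:,0]) if len(q) else '')
```

```text
scene_above 0.118 -1 58 x [-0.0275 -0.0266 -0.0246 -0.0224 -0.0207] y [-0.0184 -0.0165  0.0006  0.0162  0.0167]
scene_above 0.118 1 86 x [0.0196 0.021  0.0224 0.024  0.0271] y [-0.0189 -0.0171 -0.0006  0.0164  0.0175]
scene_above 0.09 -1 54 x [-0.0209 -0.0195 -0.0158 -0.0134 -0.0117] y [-0.0239 -0.019   0.0024  0.0211  0.0237]
scene_above 0.09 1 176 x [0.0103 0.0127 0.0155 0.0186 0.0212] y [-0.0253 -0.0187 -0.0001  0.0182  0.0231]
scene_above 0.04 -1 209 x [-0.0091 -0.0057 -0.0025 -0.0008 -0.0002] y [-0.0472 -0.0434  0.0095  0.0439  0.0477]
scene_above 0.04 1 31 x [0.0001 0.0002 0.0009 0.008  0.0092] y [-0.0474 -0.045   0.0266  0.0448  0.0458]
strip 269 [ 0.0057 -0.0008] -0.0006056508185299897
scene 0.118 -1 58 x [-0.0275 -0.0266 -0.0246 -0.0224 -0.0207] y [-0.0184 -0.0165  0.0006  0.0162  0.0167]
scene 0.118 1 86 x [0.0196 0.021  0.0224 0.024  0.0271] y [-0.0189 -0.0171 -0.0006  0.0164  0.0175]
scene 0.09 -1 54 x [-0.0209 -0.0195 -0.0158 -0.0134 -0.0117] y [-0.0239 -0.019   0.0024  0.0211  0.0237]
scene 0.09 1 176 x [0.0103 0.0127 0.0155 0.0186 0.0212] y [-0.0253 -0.0187 -0.0001  0.
[... 219 characters left out ...]
strip 269 [ 0.0057 -0.0008] -0.0006056508185299897
top 0.118 -1 44 x [-0.0295 -0.028  -0.0255 -0.0228 -0.0201] y [-0.0181 -0.0178 -0.0022  0.0122  0.0134]
top 0.118 1 46 x [0.0156 0.0187 0.0209 0.0235 0.0256] y [-0.0192 -0.0183 -0.0028  0.0133  0.0167]
top 0.09 -1 75 x [-0.0213 -0.0179 -0.014  -0.0034 -0.0007] y [-0.0298 -0.024  -0.0013  0.0194  0.0233]
top 0.09 1 75 x [0.0004 0.0085 0.0115 0.0146 0.0177] y [-0.0309 -0.0236 -0.0021  0.0185  0.0236]
top 0.04 -1 43 x [-0.0106 -0.0092 -0.007  -0.0038 -0.0011] y [-0.0472 -0.0417 -0.0071  0.029   0.0453]
top 0.04 1 27 x [0.0011 0.0028 0.0044 0.0054 0.0077] y [-0.03   -0.0296 -0.0044  0.0274  0.0275]
strip 18 [ 0.0125 -0.0047] -0.00380889499836434
```

Run:
```python
from h import *
q=quat(np.radians(-12.3))
print(servo_line([.4946,.126,.111],q,rate=.08,contact_N=8),current_position(),current_force())
move_gripper(.058); print(current_finger_gap(),current_force(),current_position())
c=grab('scene');u,v=pix(c,[.495,.128,.15]).astype(int); I=c['image'][v-90:v+80,u-110:u+110]
cv2.imwrite('pics/crop3.png',cv2.resize(I,None,fx=3,fy=3,interpolation=cv2.INTER_CUBIC)); print(current_clock())
```

```text
False [0.49508561 0.12606161 0.11148   ] [0.02697408 0.24597941 1.12513246]
0.05817843899721667 [0.00823358 0.68092028 0.1170561 ] [0.49457901 0.12599022 0.1109914 ]
6.7
```

View pics/crop3.png

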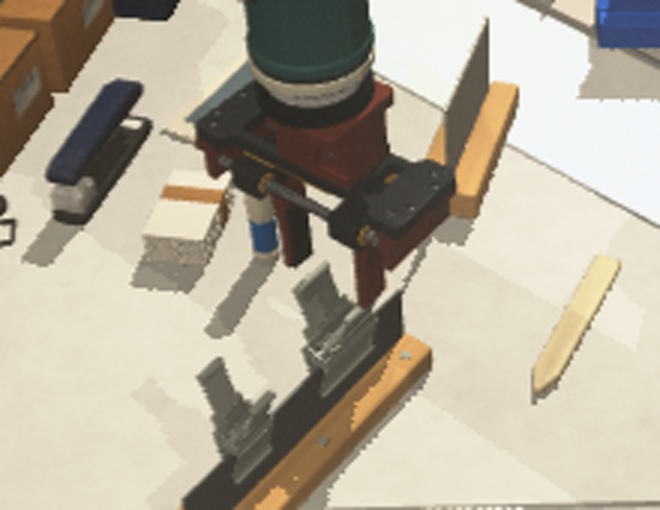

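Run:
```python
from h import *
c=pickle.load(open('pics/scene.pkl','rb'))
u0,v0=pix(c,[.495,.128,.15]).astype(int)
a=np.radians(-12.3);R=np.array([[np.cos(a),-np.sin(a)],[np.sin(a),np.cos(a)]])
for X in ([.03,0,.111],[-.03,0,.111],[.024,0,.129],[-.024,0,.129],[.03,0,.06]):
    p=R@X[:2]+[.4946,.126]; print(X,(pix(c,[*p,X[2]])-[u0-110,v0-90])*3)
W=cloud(c); L=(W[...,:2]-[.4946,.126])@R
for lo,hi in ((.105,.12),(.12,.14),(.14,.16)):
    m=(np.abs(L)<.07).all(-1)&(W[...,2]>lo)&(W[...,2]<hi)
    for s in (-1,1):
        q=L[m&(s*L[...,0]>.005)]; print(lo,s,len(q),np.percentile(q,[0,10,50,90,100],axis=0).round(3).T.tolist())
```

```text
[0.03, 0, 0.111] [306.79171433 289.53646565]
[-0.03, 0, 0.111] [369.83801796 324.89454618]
[0.024, 0, 0.129] [310.9571685  275.97175252]
[-0.024, 0, 0.129] [361.92112435 304.17012167]
[0.03, 0, 0.06] [312.32446036 335.71092416]
0.105 -1 24 [[-0.022, -0.021, -0.019, -0.017, -0.016], [-0.014, -0.01, 0.004, 0.019, 0.02]]
0.105 1 86 [[0.015, 0.016, 0.019, 0.021, 0.023], [-0.018, -0.012, 0.002, 0.016, 0.02]]
0.12 -1 33 [[-0.028, -0.027, -0.025, -0.022, -0.02], [-0.016, -0.005, 0.012, 0.019, 0.02]]
0.12 1 74 [[0.019, 0.021, 0.023, 0.026, 0.029], [-0.016, -0.012, 0.002, 0.017, 0.019]]
0.14 -1 47 [[-0.038, -0.037, -0.036, -0.032, -0.03], [-0.009, -0.007, 0.006, 0.012, 0.013]]
0.14 1 57 [[0.028, 0.029, 0.031, 0.036, 0.039], [-0.01, -0.006, 0.005, 0.012, 0.013]]
```

The fingers straddle the beads: tips at crop (295,262) and (370,300), beads at (311,276) and (362,304). The centres agree within about 1–2 mm, so I squeeze now.

Run:
```python
from h import *
move_gripper(.026); print(current_finger_gap(),current_force(),current_torque(),current_position(),current_clock())
c=grab('scene');u,v=pix(c,[.495,.128,.12]).astype(int); I=c['image'][v-60:v+60,u-80:u+80]
cv2.imwrite('pics/crop4.png',cv2.resize(I,None,fx=5,fy=5,interpolation=cv2.INTER_CUBIC)); print(current_clock())
```

```text
0.02598113662447784 [0.12970589 0.98680386 0.79872423] [-0.03384634 -0.06697823 -0.00357853] [0.49460889 0.12600168 0.11100582] 7.3833
7.4333
```

View pics/crop4.png

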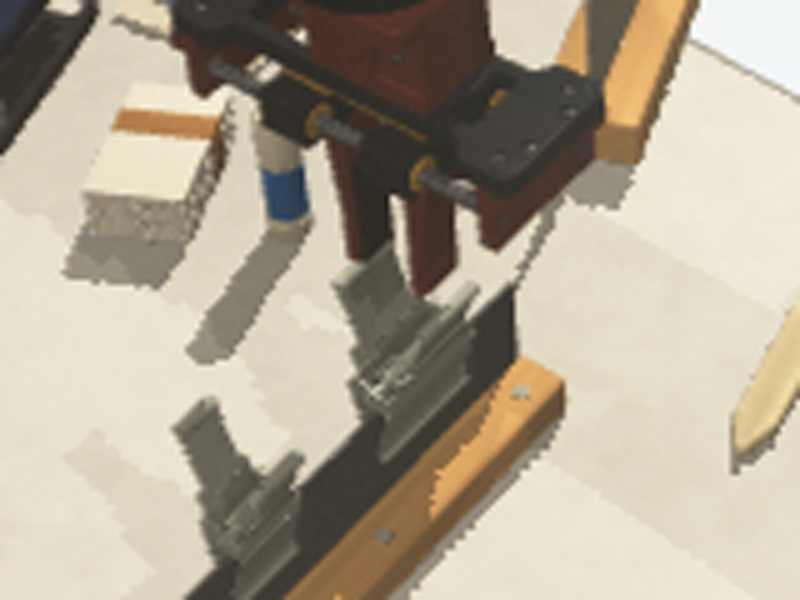

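Run:
```python
from h import *
a=np.radians(-12.3);R=np.array([[np.cos(a),-np.sin(a)],[np.sin(a),np.cos(a)]])
for n in ('scene_above','scene'):
    c=pickle.load(open(f'pics/{n}.pkl','rb'));W=cloud(c); L=(W[...,:2]-[.4946,.126])@R
    hsv=cv2.cvtColor(c['image'],cv2.COLOR_BGR2HSV)
    red=((hsv[...,0]<8)|(hsv[...,0]>172))&(hsv[...,1]>90)&(hsv[...,2]<130)
    m=red&(np.abs(L[...,1])<.06)&(np.abs(L[...,0])<.06)&(W[...,2]>.08)
    for s in (-1,1):
        k=m&(s*L[...,0]>0); z=W[k][:,2]; i=np.argsort(z)[:6]; print(n,s,k.sum(),np.c_[L[k],z][i].round(4).tolist())
    print(-c['R'].T@c['t'])
    # histogram: W around TCP by z
    v,u=np.nonzero(m); print(u.min(),u.max(),v.min(),v.max())
```

```text
scene_above -1 489 [[-0.0514, -0.003, 0.2472], [-0.0515, 0.0032, 0.2493], [-0.0521, 0.0133, 0.2495], [-0.0525, -0.0051, 0.2515], [-0.0469, 0.0128, 0.2516], [-0.049, 0.0123, 0.2524]]
scene_above 1 98 [[0.0498, 0.0124, 0.255], [0.0475, 0.0141, 0.26], [0.0503, 0.0135, 0.2635], [0.0497, 0.0133, 0.2688], [0.048, 0.0145, 0.2731], [0.0505, 0.0137, 0.2792]]
[0.14268666 0.69274617 0.83388635]
247 298 205 290
scene -1 254 [[-0.02, 0.0121, 0.1477], [-0.0206, 0.0062, 0.149], [-0.0194, 0.0113, 0.1497], [-0.0177, 0.0122, 0.1525], [-0.018, 0.0122, 0.1557], [-0.0192, 0.0102, 0.1577]]
scene 1 37 [[0.0188, 0.0116, 0.1543], [0.0182, 0.0118, 0.1578], [0.0171, 0.0118, 0.1675], [0.016, 0.0122, 0.1744], [0.0178, 0.0129, 0.1769], [0.0186, 0.0119, 0.1785]]
[0.14268666 0.69274617 0.83388635]
258 298 248 319
```

Run:
```python
from h import *
a=np.radians(-12.3);R=np.array([[np.cos(a),-np.sin(a)],[np.sin(a),np.cos(a)]])
c=pickle.load(open(f'pics/scene_above.pkl','rb'));W=cloud(c); L=(W[...,:2]-[.4946,.126])@R
m=(np.abs(L[...,1])<.03)&(np.abs(L[...,0])<.06)&(W[...,2]>.16)&(W[...,2]<.26)
for s in (-1,1):
    k=m&(s*L[...,0]>0); z=W[k][:,2]; i=np.argsort(z)[:6]; print(s,k.sum(),np.c_[L[k],z][i].round(4).tolist())
print(current_finger_gap(),current_position(),current_joint_pos(),current_force())
I=c['image']; cv2.imwrite('pics/crop5.png',cv2.resize(I[200:320,230:330],None,fx=5,fy=5,interpolation=cv2.INTER_NEAREST))
for X in ([.044,0,.21],[-.044,0,.21]):
    p=R@X[:2]+[.495,.1275]; print(pix(c,[*p,X[2]]))
```

```text
-1 67 [[-0.0479, 0.012, 0.2409], [-0.0494, 0.0012, 0.2414], [-0.05, -0.0013, 0.2425], [-0.0508, -0.0067, 0.2441], [-0.0486, 0.0125, 0.2444], [-0.0517, -0.0025, 0.2451]]
1 75 [[0.0515, 0.0128, 0.2409], [0.0478, 0.0107, 0.2413], [0.0455, -0.0052, 0.242], [0.0451, 0.0105, 0.2425], [0.054, 0.0129, 0.2425], [0.0453, 0.0071, 0.2427]]
0.025848819848868294 [0.4946177  0.12600625 0.11102632] [ 1.14049772e-01  3.22415434e-01  1.79501387e+00 -3.37118524e-06
  1.02411627e+00  3.28732765e-01] [0.7578258  0.69047754 0.0703529 ]
[260.8139755  282.50978719]
[293.52845913 299.45390274]
```

View pics/crop5.png

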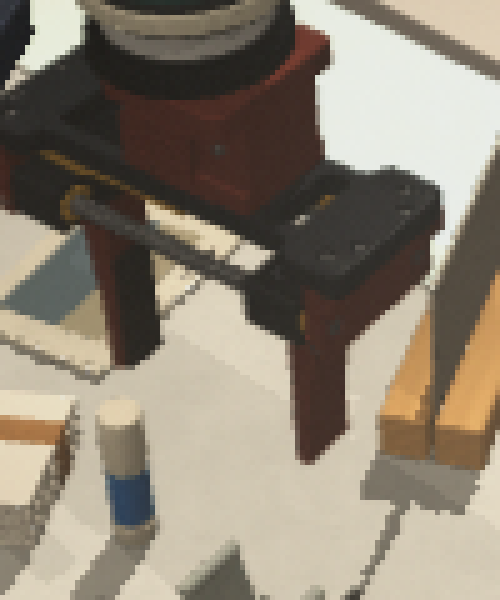

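The first squeeze closed on air. At TCP z = 0.210 the depth image put the fingertips at z ≈ 0.241, both alike, so they sit about 31 mm above the reported TCP. At z = 0.111 they were therefore above the beads (top ≈ 0.133). The clip has not moved. I reopen, go 31 mm lower under force guard, and check the tip height in the picture.

Run:
```python
from h import *
move_gripper(.088)
q=quat(np.radians(-12.3))
print(servo_line([.4946,.126,.081],q,rate=.06,contact_N=6),current_position(),current_force(),current_finger_gap())
c=grab('scene');pickle.dump(c,open('pics/scene_low.pkl','wb'));u,v=pix(c,[.495,.128,.12]).astype(int); I=c['image'][v-60:v+60,u-80:u+80]
cv2.imwrite('pics/crop6.png',cv2.resize(I,None,fx=5,fy=5,interpolation=cv2.INTER_CUBIC)); print(current_clock())
a=np.radians(-12.3);R=np.array([[np.cos(a),-np.sin(a)],[np.sin(a),np.cos(a)]])
W=cloud(c); L=(W[...,:2]-[.4946,.126])@R
m=(np.abs(L[...,1])<.03)&(np.abs(L[...,0])<.065)&(np.abs(L[...,0])>.04)&(W[...,2]>.085)
for s in (-1,1):
    k=m&(s*L[...,0]>0); z=W[k][:,2]; i=np.argsort(z)[:6]; print(s,k.sum(),np.c_[L[k],z][i].round(4).tolist())
```

```text
False [0.49443768 0.12597362 0.08070951] [0.72871348 0.83029648 0.22098579] 0.08794210622407647
9.1833
-1 432 [[-0.0498, 0.0118, 0.1137], [-0.0485, 0.0102, 0.1145], [-0.047, 0.0116, 0.1149], [-0.0437, 0.0109, 0.1151], [-0.051, -0.011, 0.1153], [-0.0517, 0.0002, 0.1167]]
1 463 [[0.0468, 0.0089, 0.1101], [0.0461, 0.0061, 0.1114], [0.0458, -0.0038, 0.1127], [0.0454, -0.0069, 0.1134], [0.0473, 0.0109, 0.1148], [0.049, 0.0123, 0.115]]
```

View pics/crop6.png

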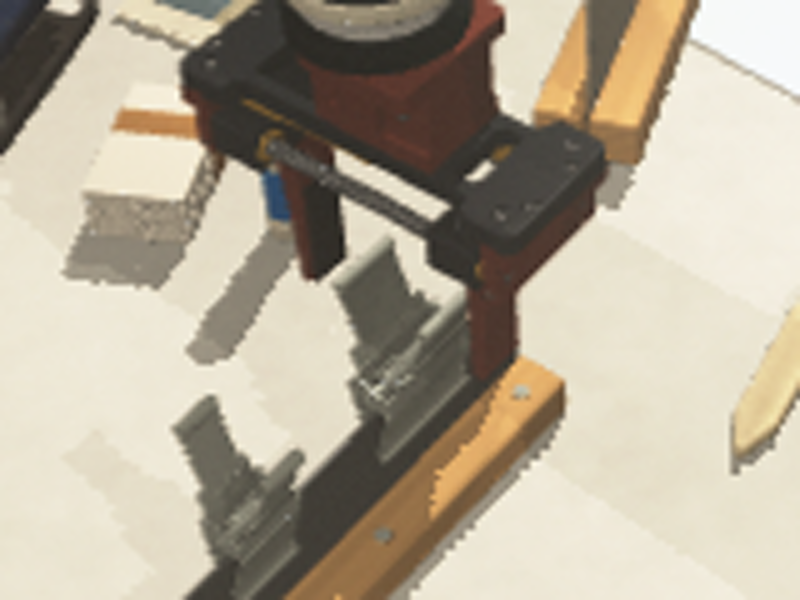

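The fingers now straddle the clip, with tips at z ≈ 0.110 at crop (320,275) and (490,375). The beads lie between them.

Run:
```python
from h import *
move_gripper(.024); print(current_finger_gap(),current_force(),current_torque(),current_position(),current_clock())
c=grab('scene');u,v=pix(c,[.495,.128,.12]).astype(int); I=c['image'][v-60:v+60,u-80:u+80]
cv2.imwrite('pics/crop7.png',cv2.resize(I,None,fx=5,fy=5,interpolation=cv2.INTER_CUBIC)); print(current_clock())
```

```text
0.02986513864298843 [ 0.474553    0.84645794 -1.09758598] [-0.02852664 -0.11971024  0.00687113] [0.49459778 0.12599922 0.08096959] 10.1167
10.1667
```

View pics/crop7.png

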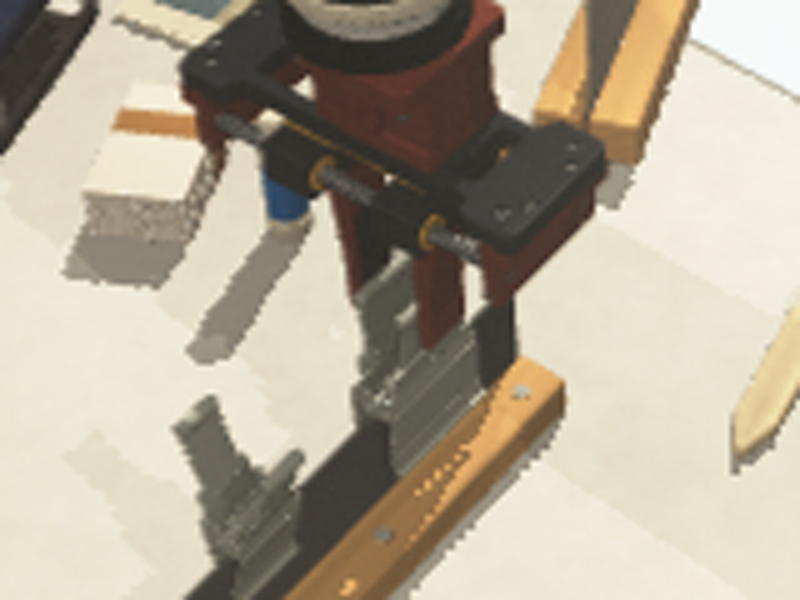

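The clip gapes: the gap is 29.9 mm, which is at the stop, and the front lip stands clear of the strip at crop (440,430). Now I lift.

Run:
```python
from h import *
q=quat(np.radians(-12.3))
servo_line([.4946,.126,.13],q,rate=.06); print(current_force(),current_finger_gap())
servo_line([.4946,.126,.19],q,rate=.15)
move_ptp([.524,-.185,.19],quat(np.radians(8.4))); print(current_position(),current_force(),current_finger_gap(),current_clock())
sleep(.2)
for n in('scene','top'):
    c=grab(n);pickle.dump(c,open(f'pics/{n}_st.pkl','wb'));u,v=pix(c,[.524,-.185,.14]).astype(int); 
    h,w=(65,85); I=c['image'][v-h:v+h,u-w:u+w]
    cv2.imwrite(f'pics/crop8{n}.png',cv2.resize(I,None,fx=4.5,fy=4.5,interpolation=cv2.INTER_CUBIC))
```

```text
[ 0.70707833  0.02624298 -0.69035326] 0.0299217303072047
[ 0.52361335 -0.18394907  0.18933556] [ 0.23331089 -0.74390146 -1.16029691] 0.030205993199252986 12.875
```

View pics/crop8scene.png

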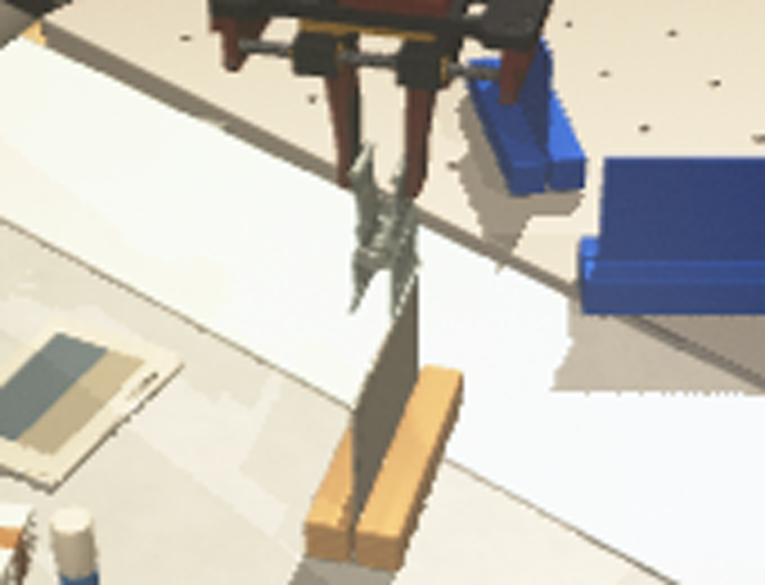

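View pics/crop8top.png

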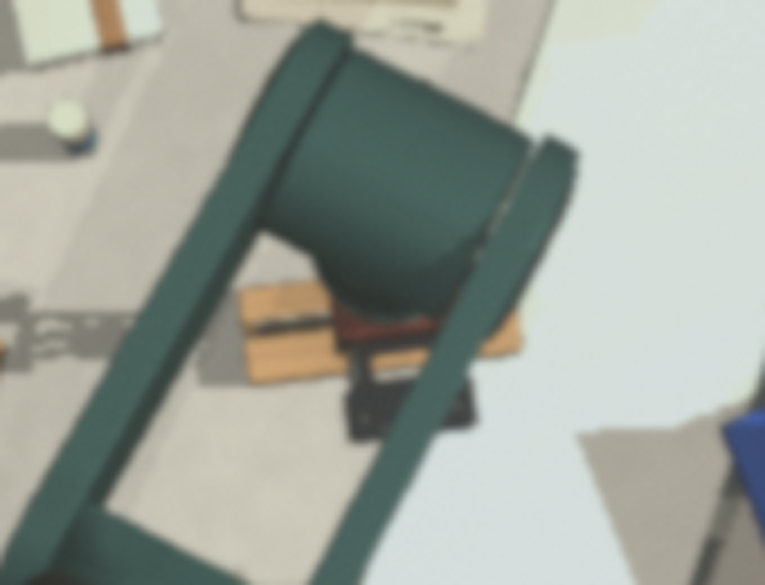

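The clip hangs open above the board: lips at crop (355,300) and (398,300), board top edge running from (355,410) to (415,280). Next I measure the offset between clip and board in this same picture.

Run:
```python
from h import *
c=pickle.load(open('pics/scene_st.pkl','rb'));W=cloud(c)
a=np.radians(8.4);R=np.array([[np.cos(a),-np.sin(a)],[np.sin(a),np.cos(a)]])
T=current_position(); print(T); L=(W[...,:2]-T[:2])@R
m=(np.abs(L[...,1])<.11)&(np.abs(L[...,0])<.015)&(W[...,2]>.045)&(W[...,2]<.119)
q=L[m]; print('board',len(q),np.polyfit(q[:,1],q[:,0],1).round(4),np.percentile(q[:,1],[0,1,99,100]).round(4),'zmax',W[m][:,2].max())
t=m&(W[...,2]>.10); print(' top y',np.percentile(L[t][:,1],[0,2,50,98,100]).round(4))
lines=[]
for lo in np.arange(.12,.26,.01):
    k=(np.abs(L[...,1])<.04)&(np.abs(L[...,0])<.06)&(W[...,2]>lo)&(W[...,2]<=lo+.01)
    if k.sum(): print(round(lo,3),k.sum(),'x',np.percentile(L[k][:,0],[0,5,25,50,75,95,100]).round(4),'y',np.percentile(L[k][:,1],[0,5,50,95,100]).round(4))
ins=silhouettes('scene','wide_clip')
for s in ins[:2]: print(s['conf'],s['xy'],s['region'].sum(),W[s['region']][:,2].min(), np.nanpercentile(W[s['region']],[2,50,98],axis=0).round(3).tolist())
for s in silhouettes('scene','stand')[:3]: print(s['xy'],s['region'].sum())
```

```text
[ 0.52417678 -0.18413387  0.1901001 ]
board 318 [ 0.0105 -0.001 ] [-0.0697 -0.0673  0.0788  0.0807] zmax 0.11677238277364006
 top y [-0.0674 -0.0606  0.0233  0.077   0.0807]
0.14 7 x [-0.0146 -0.0146 -0.0142  0.0113  0.0136  0.0155  0.0156] y [-0.0145 -0.0121  0.0184  0.031   0.0313]
0.15 50 x [-0.0152 -0.0143 -0.0129 -0.0116 -0.0097  0.0118  0.0156] y [-0.0291 -0.0254  0.0075  0.0306  0.033 ]
0.16 30 x [-0.0118 -0.0117 -0.0112 -0.0104  0.0102  0.0118  0.0119] y [-0.0292 -0.027   0.0153  0.0316  0.0334]
0.17 37 x [-0.0121 -0.0116 -0.0113 -0.0106  0.0106  0.0116  0.0123] y [-0.0287 -0.0274  0.0033  0.0313  0.0336]
0.18 69 x [-0.0127 -0.0117 -0.0106 -0.0019  0.0079  0.0113  0.0116] y [-0.0294 -0.0264  0.0135  0.0322  0.0332]
0.19 71 x [-0.0109 -0.0099 -0.0089  0.0002  0.0092  0.0101  0.0113] y [-0.0285 -0.0242  0.0116  0.0305  0.0362]
0.2 35 x [-0.0104 -0.01   -0.0095  0.0098  0.0104  0.0118  0.0123] y [-0.016  -0.0146  0.0071  0.0232  0.0271]
0.21 24 x [-0.011  -0.0108 -0.0102  0.0106  0.0113  0.0123  0.0125] y [-0.0121 -0.0109  0.0072  0.0194  0.0203]
0.22 42 x [-0.0228 -0.0221 -0.0149  0.0116  0.0126  0.0232  0.024 ] y [-0.0161 -0.013   0.0116  0.0189  0.0199]
0.23 66 x [-0.0227 -0.0221 -0.0157  0.0091  0.0145  0.0226  0.0241] y [-0.0189 -0.0059  0.0109  0.019   0.0203]
0.24 34 x [-0.023  -0.0224 -0.0188  0.0134  0.0173  0.0218  0.0233] y [-0.0076 -0.0043  0.0097  0.0132  0.0142]
0.25 38 x [-0.0247 -0.0238 -0.0189  0.0159  0.0195  0.0251  0.0266] y [-0.0056 -0.0014  0.0106  0.0143  0.0159]
0.26 37 x [-0.0259 -0.0255 -0.0214  0.0166  0.0201  0.0253  0.0287] y [-0.0077 -0.0044  0.0112  0.0137  0.0141]
0.61 [320.7, 218.7] 374 -0.011269242999935626 [[0.509, -0.213, 0.15], [0.522, -0.175, 0.19], [0.539, -0.152, 0.239]]
0.53 [324.1, 268.8] 1139 nan [[0.486, -0.254, 0.005], [0.516, -0.15, 0.031], [0.545, -0.094, 0.114]]
[322.5, 267.9] 1173
[394.4, 216.6] 1755
[355.6, 195.5] 474
```

Run:
```python
from h import *
T=np.array(current_position()); yaw=np.radians(7.9)
xy=np.array([.524,-.185])+0.0035*np.array([-np.sin(yaw),np.cos(yaw)])+ .0003*np.array([np.cos(yaw),np.sin(yaw)])
q=quat(yaw)
servo_line([*xy,.165],q,rate=.06); print(current_position(),current_force(),current_finger_gap())
f0=np.array(current_force())
print(servo_line([*xy,.139],q,rate=.03,contact_N=3)); sleep(.3)
print(current_position(),np.array(current_force())-f0,current_finger_gap(),current_clock())
c=grab('scene');pickle.dump(c,open('pics/scene_end.pkl','wb'));u,v=pix(c,[.524,-.185,.12]).astype(int)
I=c['image'][v-50:v+50,u-65:u+65]; cv2.imwrite('pics/crop9.png',cv2.resize(I,None,fx=6,fy=6,interpolation=cv2.INTER_CUBIC))
W=cloud(c); R=np.array([[np.cos(yaw),-np.sin(yaw)],[np.sin(yaw),np.cos(yaw)]]); L=(W[...,:2]-xy)@R
m=(np.abs(L[...,1])<.11)&(np.abs(L[...,0])<.005)&(W[...,2]>.045)&(W[...,2]<.117)
b=L[m]; print('board',len(b),np.polyfit(b[:,1],b[:,0],1).round(4),np.percentile(b[:,1],[0,1,99,100]).round(4))
for lo in np.arange(.08,.15,.01):
    k=(np.abs(L[...,1])<.045)&(np.abs(L[...,0])<.03)&(np.abs(L[...,0])>.006)&(W[...,2]>lo)&(W[...,2]<=lo+.01)
    if k.sum(): print(round(lo,3),k.sum(),W[k][:,2].min().round(4),'x',np.percentile(L[k][:,0],[0,5,50,95,100]).round(4),'y',np.percentile(L[k][:,1],[0,5,50,95,100]).round(4))
```

```text
[ 0.5235878  -0.18140894  0.16459755] [ 1.15326488  0.24295866 -0.67961103] 0.029883775001294976
False
[ 0.52388435 -0.18151478  0.13914313] [-0.65412048 -0.41196646  0.01366755] 0.030009510945639598 15.1583
board 218 [ 0.0037 -0.0011] [-0.073  -0.0702  0.0757  0.0764]
0.09 6 0.0981 x [-0.015  -0.0149 -0.0136  0.0087  0.0154] y [-0.0182 -0.0175  0.0052  0.031   0.0315]
0.1 50 0.1001 x [-0.0156 -0.0148 -0.0112  0.0113  0.0149] y [-0.028  -0.0221  0.0108  0.0312  0.0338]
0.11 23 0.1118 x [-0.0124 -0.0115 -0.0106  0.0114  0.0126] y [-0.0204 -0.0187  0.0123  0.0292  0.0306]
0.12 31 0.1202 x [-0.0119 -0.0116 -0.0095  0.0119  0.0125] y [-0.0294 -0.0279  0.0031  0.0317  0.0343]
0.13 51 0.13 x [-0.0124 -0.0118 -0.0098  0.0118  0.0121] y [-0.0305 -0.028   0.0059  0.0318  0.0322]
0.14 41 0.14 x [-0.011  -0.0103 -0.008   0.0106  0.0109] y [-0.0263 -0.022   0.0052  0.0284  0.0319]
```

View pics/crop9.png

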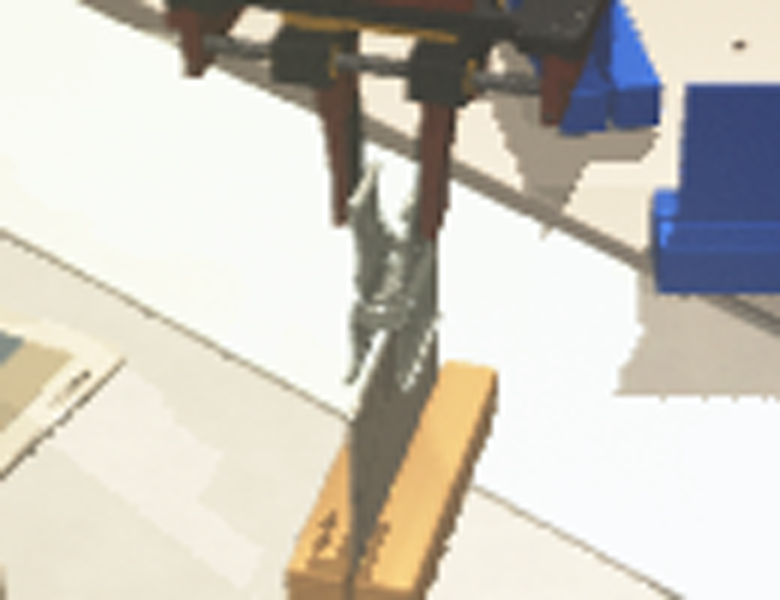

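The clip straddles the board at crop (380,350), one lip on each side with gaps visible. Its centre matches the board's within about 1 mm, the lips are 15–18 mm below the edge, and there is no contact force. Before handing in I check for disturbances.

Run:
```python
from h import *
a=pickle.load(open('pics/scene_above.pkl','rb')); b=pickle.load(open('pics/scene_end.pkl','rb'))
Wa,Wb=cloud(a),cloud(b)
for n,lo,hi in (('block',(.45,-.29,.024),(.6,-.06,.04)),('narrow',(.48,.195,.08),(.56,.26,.14)),('pack',(.66,-.03,.02),(.76,.07,.04)),('glue',(.60,-.01,.05),(.66,.05,.1)),('folder',(.3,-.12,.004),(.4,.06,.015))):
    r=[]
    for W in (Wa,Wb):
        P=W[np.all((W>lo)&(W<hi),-1)]; r+=[len(P),np.median(P,axis=0).round(4)]
    print(n,*r)
print(current_force(),current_finger_gap(),current_qvel().__abs__().max() if hasattr(current_qvel(),'max') else '',current_clock())
close_job();
```

```text
block 623 [ 0.513  -0.1516  0.0308] 620 [ 0.5129 -0.1537  0.0307]
narrow 418 [0.5283 0.2292 0.0998] 416 [0.5282 0.2292 0.0995]
pack 513 [0.7127 0.0143 0.0308] 513 [0.712  0.0134 0.0305]
glue 133 [0.632  0.0154 0.0759] 132 [0.6318 0.0154 0.0758]
folder 436 [ 0.3589 -0.0164  0.0074] 429 [ 0.3588 -0.0187  0.0074]
[0.47652838 0.50238525 0.34225076] 0.02993857321840498 0.0017716053018220304 15.2083
the job is handed in; nothing more can be done
```

I took the wide clip off the rail, squeezed it fully open and lowered it over the middle of the wooden stand's grey board. I handed the job in at 15.2 s with the gripper still holding it open.

**Last checks:**
- **Opening:** the gripper gap is 29.9 mm, a little under the stated 31 mm over the beads at the stop. The gripper was commanded to 24 mm but could close no further.
- **Position:** the lips' lowest points are about 15–18 mm below the board's edge. Outer lip edges are at −15.6 and +15.4 mm about the board, and the centres agree within about 1 mm along it. The clip is parallel to the board to about 0.2°.
- **Contact:** a lip touching the board would have shown as a force, and the reading changed by less than 1 N during lowering.
- **Disturbance:** the block, narrow clip, card pack, glue stick and bone folder read as unmoved. Their median depth points shifted by at most about 2 mm, which is within the noise.

**What disagreed:**
- **Fingertip height:** in the depth images the fingertips sat about 31 mm above the reported TCP. My first squeeze therefore closed on air above the beads, without touching the clip. I corrected for this and confirmed the tip height in a new picture before the second squeeze.
- **Cameras:** the top and scene cameras differed by about 3–4 mm. I used the scene camera, which agreed with the gripper's reported position to about 2 mm.

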